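# Wedge the dovetailed lid shut on a medicine case

## Robot

A 6-joint arm with a two-finger parallel gripper is mounted at the origin on the work surface. World frame = base frame: x ahead of the robot, y to its left, z up, the work surface at z = 0. Lengths are in mm, angles in rad, forces in N, time in s.
With the tool pointing down it reaches from about 150 to 775 mm from the base axis. Payload 6.1 kg.
Tool frame: the origin (TCP) lies at the very end of the fingers, on their centre line; the grasp point (between the pads) lies 19 mm behind it; z points along the fingers, y is the line along which they close (so a half turn about z gives the same grasp; the last joint's range is limited). The gripper opens to 85 mm and grips with 20 to 120 N. Pads are 22 mm wide; open, the fingers measure 114 mm over their backs; the gripper's body (76 mm by 85 mm) begins 54 mm behind the grasp point. The pads swing forward as they close: fully open they stand 13 mm farther back than shut.
Start: joints at [-1.324, 0.126, -0.04, 1.405, 0, 1.571], TCP at [128.253, -509.077, 231.295] pointing down, gripper open.
Joint ranges: [-2.72, 2.72], [-0.95, 1.95], [-1.27, 1.35], [-1.78, 2.02], [-1.46, 1.47], [-3.14, 3.14]. Speed limits (rad/s): [2.39, 2.39, 3.01, 3.14, 3.14, 3.14].

## Interface

Orientations are given as a unit quaternion [w, x, y, z].
In Python, from plant import arm gives the robot as it stands.
- The arm moves only by the tool step_arm, never from a script. Its arguments are lists of equal length, an entry for each row: "hand": the finger opening in mm, from 0 to 85.4; "xyz": the shift along the world's x, y, z in mm, a list of three; "turn": the turn, a rotation vector about the world's x, y, z in rad, a list of three. In form: {"hand": [hand, ...], "xyz": [[tx, ty, tz], ...], "turn": [[rx, ry, rz], ...]}. A call has 1 to 8 rows; each row shifts and turns the commanded pose from where the row before left it; what a row does not reach is not made up. A row lasts 1/8 s, in which the tool goes at most 62.5 mm and 10.7 degrees, less where a joint would pass 70% of its speed; a pose out of reach is approached as far as the arm can. A call is refused whole if a number of a shift passes 62.5 or a number of a turn 0.188, either way. A call with a gripper value outside its range is refused whole. The fingers move at their own pace and stop on an object; "grip_force" is the grip in N (left out, the last holds). Time passes only in rows, so rows that do not move let the fingers close. It gives the time, the measured TCP pose, the force, the opening and the grip force at its end, in the units of the state.
- arm.get_obs(): the state, without advancing time (a new reading comes with each control period).
- arm.capture(name): name is "scene" or "top" or "wrist"; returns a dict with "pixels" (384x512x3 uint8, blue, green, red), "fx", "fy", "cx", "cy" (pixels), "k1" (the pictures are not rectified: a ray, as slopes to the right and down, at radius r is drawn at 1 + k1 r^2 times it, then the intrinsics apply), "xyz" and "orientation" of the camera in the world. Camera axes: x right, y down, z forward; pixel columns grow to the right and rows downward; lengths in mm; the calibration is good to about 2 mm. A picture is of the moment at which its call begins. There is no depth.
- arm.job_done(): hands the job in; it is judged then, once.
The state is a dict: "time_s": time; "joint_pos": joint angles; "joint_vel": joint speeds; "joint_efforts": joint torques, N m; "tool_pos": TCP position; "tool_rot": TCP orientation; "wrist_force": force on the tool from outside, world axes, zero at the start; "ft_torque": the same for the moment, N m; "gripper_width": finger opening in mm; "gripper_force": force on a finger pad.
Only numpy, scipy, OpenCV 4.12 (cv2) and the standard library are available. Lean on these libraries where they do the work, as an engineer would, in place of code of your own. Each camera call takes 0.05 s, during which the arm holds its last target. There are 200 camera calls.

## Task

Close the wooden medicine case on the dispensary counter with its own lid, the wedge-shaped one: lay the lid on the case's open sill, narrow end first, and slide it along between the dovetailed rails until it wedges tight. Leave it there and let go; the rectangular lid belongs to another case and stays where it is.

Things in the scene. Friction and masses are not known exactly. Their poses are not given: they have to be found in the camera images.
- lid_grip (a point): Centre of the right lid's grip: an upright block on mid-lid, 16 mm thick along the lid (x), 60 wide (y), 44 high; this point is 22 mm above the plate's top, 36 above its underside. The lid: loose brown wood, 130 mm long, 14 thick, under 0.3 kg, wedge-shaped from above: underside 128 mm wide, 82 at the narrow end (+x, goes in first). Sides bevelled, top 4 mm narrower a side. z up.
- case: Pale waxed wooden case fixed on the counter, 200 mm long (x), 160 wide. Origin: centre of its underside. +x: the way the lid slides home. Flat deck 50 mm up: bare open sill at x -100 to -40, then from x -40 to +95 two rails 14 mm high along the sides, undercut like the lid's bevel; way between them 128 mm wide at x -40, 82 at x +90, at deck level. Open compartment (50 mm wide) between; no end stop.
- home (a point): Fixed on the case, 25 mm ahead of its middle, 86 mm up; axes as the case. The lid's grip centre is here, axes alike, when it wedges (wide end flush with the rail ends). From 100 mm short of it (-x), where the lid can be set down from above with 14 mm spare a side, it slides freely; it centres itself if held loosely or pushed from behind. A last push of 15 N wedges it; it then stays tight.
- plain_lid_grip (a point): Centre of the grip of the other lid, not to be used: a loose rectangular plate of the same wood, 130 by 100 mm, 14 mm thick, square sides, the same grip, point and axes. One lid lies left of the case and one right, flat on the counter; which is which varies.

How it is judged (in metres and radians):
On the way:
1. the lid, at home in the way, is pressed tight between the rails (over 6 N between lid and case) (x of lid_grip in the frame of home between -0.01 and 0.015 m and z of lid_grip in the frame of home between -0.005 and 0.005 m and contact force between lid and case above 6 N), for 0.05 s.
At the end, for the whole second after the job is handed in: The wedge-shaped lid lies flat and straight between the rails, its grip centre at home (10 mm short to 15 mm past along the way, 10 mm sideways, 5 mm in height, 6 degrees), at rest and let go of, after it was pressed tight; the rectangular lid has moved less than 20 mm (x of lid_grip in the frame of home between -0.01 and 0.015 m and y of lid_grip in the frame of home between -0.01 and 0.01 m and z of lid_grip in the frame of home between -0.005 and 0.005 m and angle between the x axis of lid_grip and the x axis of home, either way round below 0.1 rad and linear speed of lid below 0.01 m/s and distance of plain_lid_grip from where it was at the start of the episode below 0.02 m); the robot touches nothing.
It also fails if it takes over 38 s, if anything falls off the work surface, if the arm or the gripper's body presses on something with over 40 N, if the wrist force passes 120 N, or if a joint passes its speed limit or range.

## Working session

There is one attempt and no reset: what is moved stays moved. The work goes in short steps, Python scripts to look and compute and a tool call to move; the robot and the scene stay as the last step left them, time stands still between calls to the robot, and variables do not carry over. Pictures are saved under pics/ and viewed, at most 10 in all, crops included, and the job is handed in when it is done.

Besides the shell and the picture viewer there is one more tool, called after "Emit:" as name(argument=value, ...) on one line, values as JSON. step_arm: Moves the arm, as the interface text tells. Its arguments: {"type":"object","properties":{"hand":{"type":"array"},"xyz":{"type":"array"},"turn":{"type":"array"},"grip_force":{"type":"number"}},"required":["hand","xyz","turn"]}

```bash
mkdir -p pics; cat > h.py <<'E'
import numpy as np, cv2, pickle
from scipy.spatial.transform import Rotation as R
def cam(c):
    q=c["orientation"]; return R.from_quat([q[1],q[2],q[3],q[0]]).as_matrix(), np.array(c["xyz"],float)
def ray(c,u,v):
    K=np.array([[c["fx"],0,c["cx"]],[0,c["fy"],c["cy"]],[0,0,1.]])
    p=cv2.undistortPoints(np.array([[[u,v]]],float),K,np.array([c["k1"],0,0,0,0.]))[0,0]
    M,o=cam(c); d=M@np.array([p[0],p[1],1]); return o,d/np.linalg.norm(d)
def onz(c,u,v,z):
    o,d=ray(c,u,v); return o+d*(z-o[2])/d[2]
def tri(*obs):
    A=np.zeros((3,3));b=np.zeros(3);L=[]
    for c,u,v in obs:
        o,d=ray(c,u,v);P=np.eye(3)-np.outer(d,d);A+=P;b+=P@o;L.append((P,o))
    x=np.linalg.solve(A,b); return x,[round(float(np.linalg.norm(P@(x-o))),1) for P,o in L]
def load(n): return pickle.load(open(f'pics/{n}.pkl','rb'))
def snap(arm,name,out):
    c=arm.capture(name); pickle.dump(c,open(f'pics/{out}.pkl','wb')); cv2.imwrite(f'pics/{out}.png',c["pixels"]); return c
E
python3 - <<'E'
from plant import arm
from h import *
a=snap(arm,"scene","s0");b=snap(arm,"top","t0");w=snap(arm,"wrist","w0")
for c in (a,b,w): print({k:c[k] for k in c if k!="pixels"})
cv2.imwrite('pics/st0.png',cv2.resize(np.hstack([a["pixels"],b["pixels"]]),(800,300)))
print(arm.get_obs())
E
```

```text
{'fx': 427.5286328717414, 'fy': 427.5286328717414, 'cx': 253.35290191429377, 'cy': 184.28103402498266, 'k1': -0.11687014183156774, 'xyz': array([ 857.69278227, -495.06912645, 1016.11564938]), 'orientation': array([-0.26502796,  0.90978221,  0.30778583, -0.08558264])}
{'fx': 369.3404044701044, 'fy': 369.3404044701044, 'cx': 247.66344673568707, 'cy': 196.20978143142943, 'k1': -0.0335175597836779, 'xyz': array([ 428.03223649,   -2.17385707, 1013.30455317]), 'orientation': array([ 0.03595527, -0.7038298 ,  0.7089648 , -0.02645281])}
{'fx': 302.54903324372236, 'fy': 302.54903324372236, 'cx': 256.42956081592894, 'cy': 192.65656767372073, 'k1': -0.0164336137545367, 'xyz': array([ 196.45314557, -491.93821805,  373.49083427]), 'orientation': array([ 0.10933786,  0.78145347, -0.60840665, -0.08495325])}
{'time_s': 0.15, 'joint_pos': array([-1.32398402e+00,  1.26276804e-01, -4.03554951e-02,  1.40540234e+00,
       -5.08003857e-06,  1.57078050e+00]), 'joint_vel': array([ 0.00090918, -0.00165603,  0.00231207, -0.00012855,  0.00089616,
       -0.00086758]), 'joint_efforts': array([-4.17035480e-04, -4.36268198e+01,  3.53153300e+01,  1.33970176e-02,
        9.65544274e-06,  9.71315785e-06]), 'tool_pos': array([ 128.18840598, -508.79298051,  230.69819856]), 'tool_rot': array([-6.14134135e-04,  9.92393955e-01,  1.23100994e-01, -7.87295628e-05]), 'wrist_force': array([ 0.2344601 , -0.09767466,  0.95196421]), 'ft_torque': array([0.02725185, 0.01416058, 0.00172968]), 'gripper_force': 0.0, 'gripper_width': 85.04617753086447}
```

View pics/t0.png

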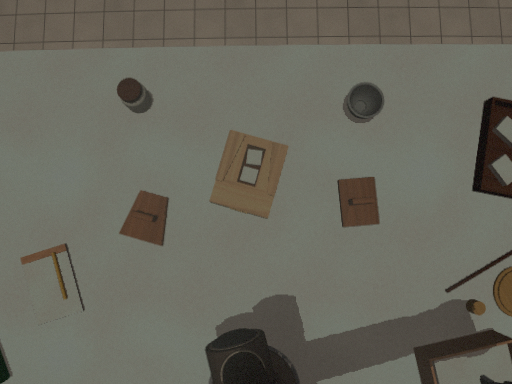

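View pics/s0.png

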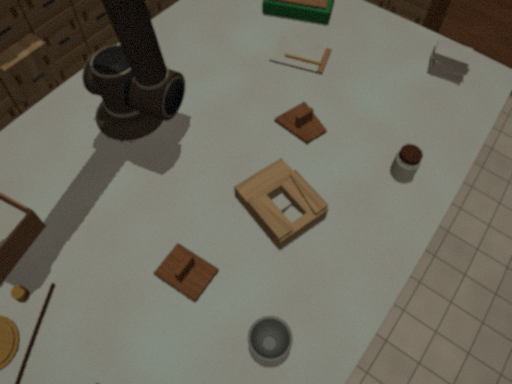

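The top view shows the wedge lid at about (147,217), narrow end up (+x), the case at (250,173) with its sill toward the robot, and the rectangular lid at (358,202). In the scene view the wedge lid is at (301,121), the case at (281,200) and the rectangular lid at (187,271).

I'll enlarge both views for accurate pixel readings.

```bash
python3 - <<'E'
from h import *
def crop(n,u,v,w,h,s):
    p=load(n)["pixels"][v:v+h,u:u+w]
    p=cv2.convertScaleAbs(cv2.resize(p,None,fx=s,fy=s,interpolation=cv2.INTER_CUBIC),alpha=1.5)
    for i in range(0,w,10):
        cv2.line(p,(i*s,0),(i*s,5),(0,0,255),1)
        if i%20==0: cv2.putText(p,str(u+i),(i*s,15),0,.35,(0,0,255),1)
    for i in range(0,h,10):
        cv2.line(p,(0,i*s),(5,i*s),(0,0,255),1)
        if i%20==0: cv2.putText(p,str(v+i),(6,i*s+4),0,.35,(0,0,255),1)
    return p
cv2.imwrite('pics/ct.png',crop("t0",110,120,190,130,4))
cv2.imwrite('pics/cs.png',crop("s0",220,95,120,155,4)[:600])
E
```

```text
(no output)
```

View pics/ct.png

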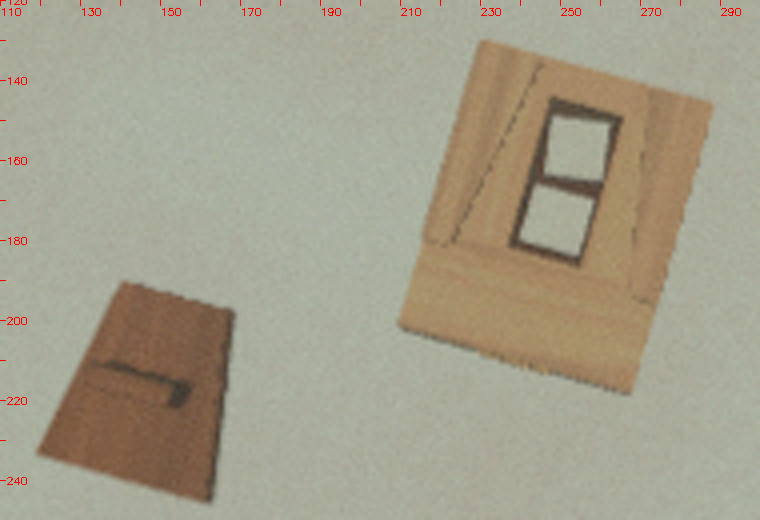

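View pics/cs.png

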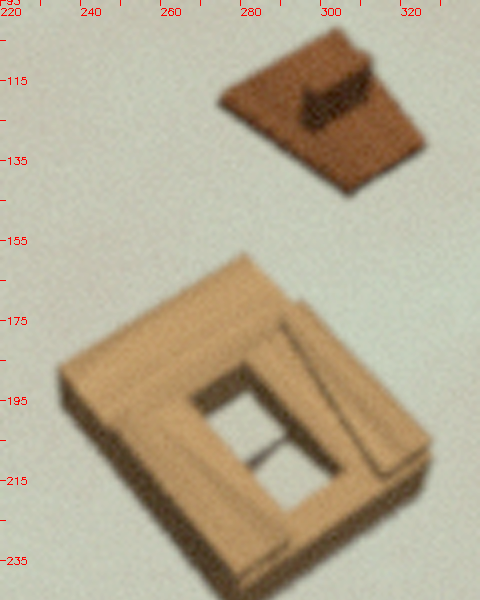

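```bash
python3 - <<'E'
from h import *
t,s=load("t0"),load("s0")
P=dict(nl=(140.75,190.25,326.75,131.25),nr=(168.5,197.75,307.25,143.75),wl=(119.25,233.5,305,102),wr=(162.75,245.5,274.5,120.5),
 sl=(209.75,201.5,280.75,158.25),sr=(267.75,218.5,234.5,187.5),fl=(230.25,129.75,328,205),fr=(288.25,146,279.5,238.75))
Z=dict(nl=5,nr=5,wl=5,wr=5,sl=50,sr=50,fl=64,fr=64)
Q={}
for k,(a,b,c,d) in P.items():
    x,e=tri((t,a,b),(s,c,d)); zt=onz(t,a,b,Z[k])[:2]; zs=onz(s,c,d,Z[k])[:2]
    Q[k]=x; print(k,x.round(1),e,'top@z',zt.round(1),'scene@z',zs.round(1))
def an(v): return round(float(np.degrees(np.arctan2(v[1],v[0]))),1)
mid=lambda a,b:(Q[a]+Q[b])/2
for f,n in (("n","w"),("f","s")):
    A=mid(f+"l",f+"r");B=mid(n+"l",n+"r")
    print('mid',((A+B)/2).round(1),'yaw',an(A-B),'perp',an(Q[f+"l"]-Q[f+"r"])-90,an(Q[n+"l"]-Q[n+"r"])-90,'len',np.linalg.norm((A-B)[:2]),'w',np.linalg.norm(Q[f+"l"]-Q[f+"r"]),np.linalg.norm(Q[n+"l"]-Q[n+"r"]))
    print(' sides',an(Q[f+"l"]-Q[n+"l"]),an(Q[f+"r"]-Q[n+"r"]))
E
```

```text
nl [537.2 307.3   5.3] [1.3, 1.3] top@z [536.2 306.5] scene@z [537.9 308.7]
nr [516.  230.1   5. ] [1.6, 1.6] top@z [514.8 229. ] scene@z [517.1 231.4]
wl [419.  363.6   9.7] [2.0, 2.0] top@z [417.5 363.9] scene@z [418.2 369.2]
wr [385.4 244.2   5.2] [1.4, 1.4] top@z [384.4 243.3] scene@z [386.3 245.4]
sl [500.9 110.5  49.6] [0.9, 0.9] top@z [500.2 109.9] scene@z [501.6 111. ]
sr [455.9 -40.7  44.2] [1.4, 1.4] top@z [454.7 -41.4] scene@z [459.4 -42.5]
fl [688.3  55.3  63.9] [0.6, 0.6] top@z [687.8  54.9] scene@z [688.7  55.7]
fr [643.7 -96.6  61.3] [0.3, 0.3] top@z [642.9 -96.5] scene@z [644.5 -97.5]
mid [464.4 286.3   6.3] yaw -15.8 perp -15.299999999999997 -15.700000000000003 len 129.26519955160848 w 80.0802749533103 124.1074841660148
 sides -25.5 -6.2
mid [572.2   7.1  54.8] yaw -16.5 perp -16.400000000000006 -16.599999999999994 len 195.6326863347444 w 158.34025188836088 157.8955661023821
 sides -16.4 -16.6
```

Triangulation agrees with the text: the lid is about 129 mm long, 80/124 mm wide and low on the counter, with centre (464,286) and yaw -15.7°. The case deck is about 50 mm high, its centre is about (572,7), and its yaw is -16.5°. I'll move above the lid and check with the wrist camera.

Emit:
step_arm(hand=[70,70,70,70,70,70,70,70], xyz=[[24,57,0],[24,57,0],[24,57,0],[24,57,0],[24,57,0],[24,57,0],[24,57,0],[24,57,0]], turn=[[0,0,0.075],[0,0,0.075],[0,0,0.075],[0,0,0.075],[0,0,0.075],[0,0,0.075],[0,0,0.075],[0,0,0.075]])

```text
time_s: 1.15
tool_pos: [320.5, -51.2, 231.4]
tool_rot: [0.0, 0.911, 0.412, 0.0]
wrist_force: [1.6, 0.2, -0.4]
gripper_width: 69.9
gripper_force: 0.0
```

Emit:
step_arm(hand=[70,70,70,70,70,70,70,70], xyz=[[24,57,0],[24,57,0],[24,57,0],[24,57,0],[24,57,0],[24,55,0],[0,0,0],[0,0,0]], turn=[[0,0,0.075],[0,0,0.075],[0,0,0.075],[0,0,0.075],[0,0,0.075],[0,0,0.075],[0,0,0],[0,0,0]])

```text
time_s: 2.15
tool_pos: [463.9, 286.8, 230.6]
tool_rot: [0.0, 0.797, 0.604, -0.001]
wrist_force: [0.0, -0.4, 0.2]
gripper_width: 69.9
gripper_force: 0.0
```

```bash
python3 - <<'E'
from plant import arm
from h import *
c=snap(arm,"wrist","w1");print({k:c[k] for k in("xyz","orientation")});o=arm.get_obs();print(o["time_s"],o["tool_pos"],o["tool_rot"],o["joint_pos"])
cv2.imwrite('pics/w1b.png',cv2.resize(cv2.convertScaleAbs(c["pixels"],alpha=1.5),(800,600),interpolation=cv2.INTER_CUBIC))
E
```

```text
{'xyz': array([483.63236387, 353.98248687, 373.41733317]), 'orientation': array([ 0.13861626,  0.98097454, -0.13457269, -0.01909652])}
2.2 [463.8145585  286.28113898 231.13906439] [ 4.60780498e-05  7.97199919e-01  6.03715216e-01 -4.73754484e-04] [ 5.53092246e-01  1.64849314e-01  5.66053548e-03  1.41254203e+00
 -1.81675655e-04  2.39837829e+00]
```

View pics/w1b.png

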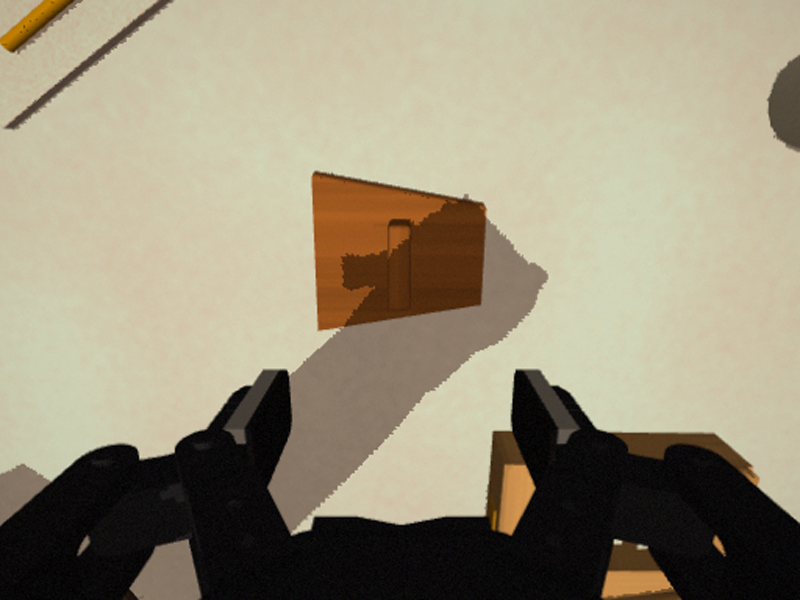

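In the wrist view the lid lies between (313,172), (486,204), (481,304) and (319,329). The grip's top face spans about (388..411, 226..309).

```bash
python3 - <<'E'
from h import *
w,t,s=load("w1"),load("t0"),load("s0")
f=1.5625
g={k:onz(w,a/f,b/f,58) for k,(a,b) in dict(a=(388.5,226),b=(411,226),c=(409.5,309),d=(388.5,309)).items()}
for k in g: print(k,g[k].round(1))
print('grip centre',(sum(g.values())/4).round(1),'len',np.linalg.norm(g['a']-g['d']),'thk',np.linalg.norm(g['a']-g['b']))
# plate corners w + top
C=dict(wl=(313,172,119.25,233.5,305,102),nl=(486,204,140.75,190.25,326.75,131.25),nr=(481,304,168.5,197.75,307.25,143.75),wr=(319,329,162.75,245.5,274.5,120.5))
Q={}
for k,(a,b,c,d,e,h) in C.items():
    x,er=tri((w,a/f,b/f),(t,c,d),(s,e,h));Q[k]=x;print(k,x.round(1),er,onz(w,a/f,b/f,8).round(1))
A=(Q['nl']+Q['nr'])/2;B=(Q['wl']+Q['wr'])/2
print((A+B)/2,np.degrees(np.arctan2(*(A-B)[1::-1])))
# grip end at scene/wrist: top end nearest scene camera
# scene: grip top right end corner pair mid, crop px (305,88)/(340,70)?
print('scene grip top ends @58', onz(s,220+372/4,95+57/4,58).round(1), onz(s,220+304/4,95+95/4,58).round(1))
E
```

```text
a [465.3 318.5  58. ]
b [479.7 314.5  58. ]
c [463.5 259.2  58. ]
d [449.3 263.1  58. ]
grip centre [464.4 288.8  58. ] len 57.66314573830363 thk 14.946542494845453
wl [418.5 365.9   6.5] [1.0, 2.6, 1.7] [419.1 366.8   8. ]
nl [537.7 308.    4.7] [1.3, 2.0, 0.8] [538.4 309.    8. ]
nr [516.4 230.8   3.9] [1.0, 2.1, 1.2] [516.9 232.7   8. ]
wr [384.3 245.6   3. ] [1.4, 1.7, 1.7] [384.4 247.6   8. ]
[464.21838115 287.56868883   4.5230448 ] -16.127927682251325
scene grip top ends @58 [476.7 314.   58. ] [457.3 251.1  58. ]
```

Emit:
step_arm(hand=[60,60,60,60,60,60,10,10], xyz=[[0,2,-60],[0,0,-60],[0,0,-50],[0,0,-20],[0,0,-17],[0,0,0],[0,0,0],[0,0,0]], turn=[[0,0,0],[0,0,0],[0,0,0],[0,0,0],[0,0,0],[0,0,0],[0,0,0],[0,0,0]], grip_force=40)

```text
time_s: 3.2
tool_pos: [465.0, 289.3, 25.6]
tool_rot: [0.0, 0.797, 0.604, 0.001]
wrist_force: [0.0, -0.4, 0.4]
gripper_width: 24.1
gripper_force: 0.0
```

Emit:
step_arm(hand=[10,10,10,10], xyz=[[0,0,0],[0,0,0],[0,0,0],[0,0,0]], turn=[[0,0,0],[0,0,0],[0,0,0],[0,0,0]])

```text
time_s: 3.7
tool_pos: [464.9, 289.3, 25.4]
tool_rot: [0.0, 0.797, 0.604, 0.001]
wrist_force: [-1.0, -0.7, 5.8]
gripper_width: 15.4
gripper_force: 40.2
```

Gripped, with a 15.4 mm opening against the 16 mm block. Now lift and carry to just above the set-down place.

Emit:
step_arm(hand=[10,10,10,10,10,10,10,10], xyz=[[0,0,30],[0,0,55],[5,-35,0],[7,-52,0],[7,-52,0],[7,-52,0],[5,-40,0],[4,-30,0]], turn=[[0,0,0],[0,0,0],[0,0,-0.01],[0,0,0],[0,0,0],[0,0,0],[0,0,0],[0,0,0]])

```text
time_s: 4.7
tool_pos: [498.9, 26.2, 109.0]
tool_rot: [-0.0, 0.8, 0.599, -0.0]
wrist_force: [0.0, -0.5, -2.4]
gripper_width: 15.4
gripper_force: 39.6
```

Emit:
step_arm(hand=[10,10,10], xyz=[[0,0,0],[0,0,0],[0,0,0]], turn=[[0,0,0],[0,0,0],[0,0,0]])

```text
time_s: 5.08
tool_pos: [499.1, 28.8, 109.2]
tool_rot: [-0.0, 0.8, 0.6, -0.0]
wrist_force: [-0.9, -0.3, -2.4]
gripper_width: 15.7
gripper_force: 39.6
```

```bash
python3 - <<'E'
from plant import arm
from h import *
a=snap(arm,"wrist","w2");b=snap(arm,"scene","s2");o=arm.get_obs();print(o["time_s"],o["tool_pos"],o["tool_rot"],o["wrist_force"],o["gripper_width"])
cv2.imwrite('pics/w2b.png',cv2.resize(cv2.convertScaleAbs(a["pixels"],alpha=1.5),(800,600),interpolation=cv2.INTER_CUBIC))
E
```

```text
5.175 [499.14774315  28.74961777 109.22757348] [-7.46364563e-05  7.99634816e-01  6.00486598e-01 -4.11934772e-05] [ 0.43262694 -0.16796178 -2.12484919] 15.605268771638366
```

View pics/w2b.png

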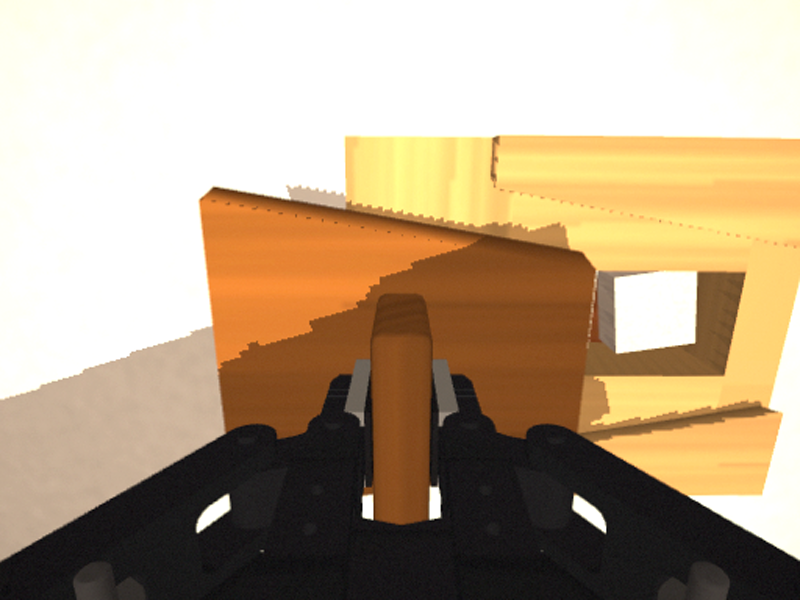

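The wrist view shows the lid held level and its narrow end at (590,265–430) pointing at the way. The case's left edge runs along row ~137 and the left rail begins at (495,136–188). A quick check of the case axis from this view:

```bash
python3 - <<'E'
from h import *
w=load("w2");f=1.5625
c=np.array([572.2,7.1]);a=np.radians(-16.5);X=np.array([np.cos(a),np.sin(a)]);Y=np.array([-X[1],X[0]])
for n,u,v,z in (("sill L corner (-100,80)",345,136,50),("rail start L outer (-40,80)",495,136,64),("rail start L inner bottom (-40,64)",495,188,50),("L edge top",790,139,64),("R edge far (100?,-80)",764,495,64),("lid wl top (-65,60)",213,188,83+14),("lid nl",585,253,97)):
    p=onz(w,u/f,v/f,z)[:2]; d=p-c; print(n,p.round(1),(d@X).round(1),(d@Y).round(1))
p=np.array([499.1,28.8])-c-25*X; print('tcp rel home',p@X,p@Y)
E
```

```text
sill L corner (-100,80) [501.  112.9] -98.4 81.2
rail start L outer (-40,80) [556.6  96. ] -40.2 80.8
rail start L inner bottom (-40,64) [554.7  76. ] -36.4 61.1
L edge top [665.   64.2] 72.8 81.1
R edge far (100?,-80) [643.9 -96.7] 98.2 -79.2
lid wl top (-65,60) [459.8 105.7] -135.8 62.6
lid nl [570.5  51.7] -14.3 42.3
tcp rel home -101.25285559894007 0.044866548783036184
```

Everything agrees within 2 mm. Lower onto the sill.

Emit:
step_arm(hand=[10,10,10,10,10,10], xyz=[[0,-1,-15],[0,0,-12],[0,0,-5],[0,0,-1],[0,0,0],[0,0,0]], turn=[[0,0,0],[0,0,0],[0,0,0],[0,0,0],[0,0,0],[0,0,0]], grip_force=20)

```text
time_s: 5.92
tool_pos: [499.5, 26.9, 76.6]
tool_rot: [0.0, 0.8, 0.6, 0.0]
wrist_force: [0.1, 0.8, -1.4]
gripper_width: 15.2
gripper_force: 39.6
```

Emit:
step_arm(hand=[10,10,22,22,22], xyz=[[0,0,-1],[0,0,-0.5],[0,0,0],[0,0,0],[0,0,0]], turn=[[0,0,0],[0,0,0],[0,0,0],[0,0,0],[0,0,0]])

```text
time_s: 6.55
tool_pos: [499.3, 26.9, 74.8]
tool_rot: [0.0, 0.8, 0.6, 0.0]
wrist_force: [-0.4, 0.3, 0.5]
gripper_width: 21.7
gripper_force: 0.0
```

Emit:
step_arm(hand=[22,22,22,22,22,22,22,22], xyz=[[5.8,-1.7,0],[9.6,-2.8,0],[9.6,-2.8,0],[9.6,-2.8,0],[9.6,-2.8,0],[9.6,-2.8,0],[9.6,-2.8,0],[9.6,-2.8,0]], turn=[[0,0,0],[0,0,0],[0,0,0],[0,0,0],[0,0,0],[0,0,0],[0,0,0],[0,0,0]])

```text
time_s: 7.55
tool_pos: [572.9, 5.4, 74.7]
tool_rot: [-0.0, 0.8, 0.6, -0.0]
wrist_force: [-0.3, -0.9, 0.2]
gripper_width: 21.9
gripper_force: 0.3
```

```bash
python3 - <<'E'
from plant import arm
from h import *
a=snap(arm,"wrist","w3");o=arm.get_obs();print(o["time_s"],o["tool_pos"],o["tool_rot"],o["wrist_force"],o["gripper_width"])
cv2.imwrite('pics/w3b.png',cv2.resize(cv2.convertScaleAbs(a["pixels"],alpha=1.1),(800,600),interpolation=cv2.INTER_CUBIC))
E
```

```text
7.6 [574.08231134   5.1643286   74.75128125] [4.20328276e-04 8.00123952e-01 5.99834442e-01 3.56309132e-04] [ 1.6714242   0.87770152 -0.15741129] 21.94305897213923
```

View pics/w3b.png

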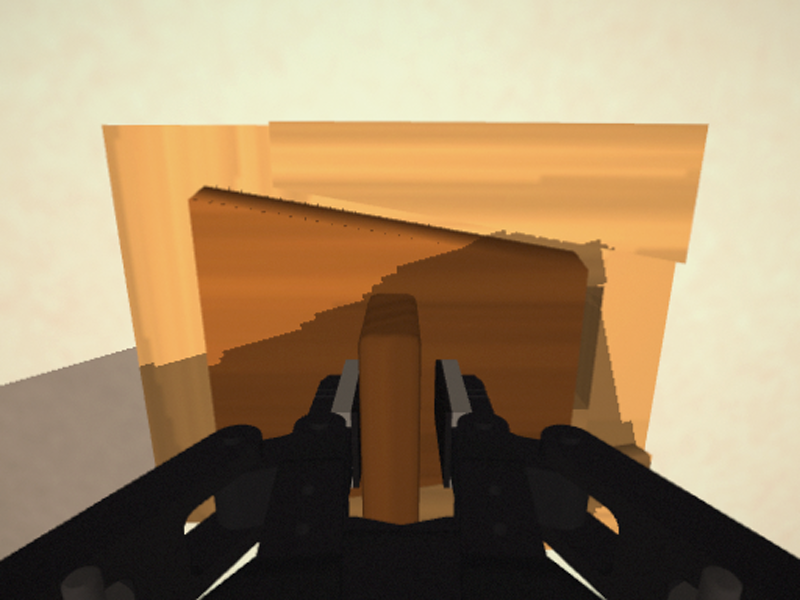

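The lid is straight, well between the rails, and pushed by the rear finger, with about 25 mm left to go.

Emit:
step_arm(hand=[22,22,22,22,22,22], xyz=[[5.8,-1.7,0],[4.8,-1.4,0],[2.9,-0.8,0],[2.9,-0.8,0],[1.9,-0.6,0],[0,0,0]], turn=[[0,0,0],[0,0,0],[0,0,0],[0,0,0],[0,0,0],[0,0,0]])

```text
time_s: 8.35
tool_pos: [590.8, 0.2, 74.9]
tool_rot: [0.0, 0.8, 0.6, 0.0]
wrist_force: [-0.4, 0.5, -0.0]
gripper_width: 22.2
gripper_force: 0.0
```

Emit:
step_arm(hand=[22,22,22], xyz=[[1.9,-0.6,0],[1.9,-0.6,0],[0,0,0]], turn=[[0,0,0],[0,0,0],[0,0,0]])

```text
time_s: 8.72
tool_pos: [594.6, -1.0, 74.8]
tool_rot: [0.0, 0.8, 0.6, 0.0]
wrist_force: [0.1, 0.7, 0.3]
gripper_width: 22.0
gripper_force: 0.0
```

Emit:
step_arm(hand=[22,22,22], xyz=[[1.4,-0.4,0],[1.4,-0.4,0],[0,0,0]], turn=[[0,0,0],[0,0,0],[0,0,0]])

```text
time_s: 9.1
tool_pos: [597.3, -1.8, 74.8]
tool_rot: [0.0, 0.8, 0.6, 0.0]
wrist_force: [-0.0, 0.3, -0.0]
gripper_width: 21.7
gripper_force: 0.0
```

Emit:
step_arm(hand=[22,22], xyz=[[1.4,-0.4,0],[0,0,0]], turn=[[0,0,0],[0,0,0]])

```text
time_s: 9.35
tool_pos: [598.5, -2.1, 74.7]
tool_rot: [-0.0, 0.8, 0.6, -0.0]
wrist_force: [-0.3, 0.9, -0.2]
gripper_width: 21.9
gripper_force: 0.4
```

Emit:
step_arm(hand=[22,22], xyz=[[1.4,-0.4,0],[0,0,0]], turn=[[0,0,0],[0,0,0]])

```text
time_s: 9.6
tool_pos: [598.6, -2.1, 74.7]
tool_rot: [-0.001, 0.8, 0.6, -0.001]
wrist_force: [-6.0, 2.3, 3.7]
gripper_width: 21.9
gripper_force: 3.0
```

Emit:
step_arm(hand=[22,22], xyz=[[1.4,-0.4,0],[0,0,0]], turn=[[0,0,0],[0,0,0]])

```text
time_s: 9.85
tool_pos: [598.7, -2.1, 74.6]
tool_rot: [-0.002, 0.8, 0.6, -0.001]
wrist_force: [-10.2, 3.6, 4.8]
gripper_width: 22.1
gripper_force: 5.4
```

The lid met the wedge right at the expected home position. Build the push up to about 20 N.

Emit:
step_arm(hand=[22,22,22], xyz=[[1.4,-0.4,0],[1.4,-0.4,0],[0,0,0]], turn=[[0,0,0],[0,0,0],[0,0,0]])

```text
time_s: 10.22
tool_pos: [598.7, -2.1, 74.5]
tool_rot: [-0.004, 0.8, 0.6, -0.003]
wrist_force: [-19.2, 6.7, 11.6]
gripper_width: 21.9
gripper_force: 10.4
```

Emit:
step_arm(hand=[22,22,22], xyz=[[1.4,-0.4,0],[0,0,0],[0,0,0]], turn=[[0,0,0],[0,0,0],[0,0,0]])

```text
time_s: 10.6
tool_pos: [598.7, -2.1, 74.5]
tool_rot: [-0.005, 0.8, 0.6, -0.004]
wrist_force: [-24.0, 6.8, 15.3]
gripper_width: 21.9
gripper_force: 12.9
```

25 N pushed. Back off to centre the fingers, open, and rise.

Emit:
step_arm(hand=[22,22,22,45,45,45], xyz=[[-5,1.5,0],[-4.6,1.3,0],[0,0,0],[0,0,0],[0,0,0],[0,0,0]], turn=[[0,0,0],[0,0,0],[0,0,0],[0,0,0],[0,0,0],[0,0,0]])

```text
time_s: 11.35
tool_pos: [596.1, -1.4, 74.7]
tool_rot: [-0.0, 0.8, 0.6, -0.0]
wrist_force: [-0.5, 0.4, 0.4]
gripper_width: 45.1
gripper_force: 0.0
```

Emit:
step_arm(hand=[45,45,45,45,45,45,45,45], xyz=[[0,0,20],[0,0,40],[0,0,60],[-20,0,40],[-50,0,0],[-50,0,0],[0,0,0],[0,0,0]], turn=[[0,0,0],[0,0,0],[0,0,0],[0,0,0],[0,0,0],[0,0,0],[0,0,0],[0,0,0]])

```text
time_s: 12.35
tool_pos: [476.5, -1.3, 235.2]
tool_rot: [0.0, 0.8, 0.6, 0.001]
wrist_force: [0.3, 0.2, 0.4]
gripper_width: 45.2
gripper_force: 0.0
```

```bash
python3 - <<'E'
from plant import arm
from h import *
a=snap(arm,"scene","s4");b=snap(arm,"top","t4");o=arm.get_obs();print(o["time_s"],o["tool_pos"],o["wrist_force"])
p=cv2.resize(a["pixels"][95:255,140:340],None,fx=2.5,fy=2.5,interpolation=cv2.INTER_CUBIC);q=cv2.resize(b["pixels"][115:235,200:390][:,:],None,fx=1.57,fy=1.57,interpolation=cv2.INTER_CUBIC)
r=np.zeros((400,800,3),np.uint8);r[:,:500]=p;r[:q.shape[0],500:500+q.shape[1]]=q[:,:300];cv2.imwrite('pics/f.png',cv2.convertScaleAbs(r,alpha=1.5))
E
```

```text
12.45 [477.03585674  -1.27659148 234.74069533] [ 0.4798328  -0.55764531 -0.36042273]
```

View pics/f.png

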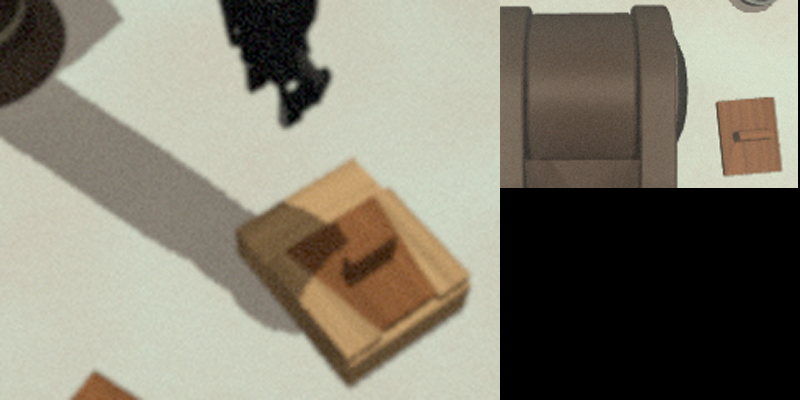

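The lid sits flat between the rails, with its wide end flush with the rail ends (about (285,250)–(378,197) in the left crop) and the gripper clear. The rectangular lid is undisturbed. Handing in.

```bash
python3 -c "
from plant import arm
print(arm.job_done())"
```

```text
the job is handed in; nothing more can be done
None
```

The wedge lid was slid home and pressed tight at about 25 N, then let go; the other lid was not touched, and the job was handed in at about 12.5 s (no verdict was returned).

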